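Index the cap-inspection lens to the green-capped bottle

ROBOT

A 6-joint arm with a two-finger parallel gripper is mounted at the origin on a cart in front of the work surface, level with it; the furniture and walls round the work are solid. World frame = base frame: x ahead of the robot, y to its left, z up, the work surface at z = 0. Lengths are in m, angles in rad, forces in N, time in s.
With the tool pointing down it reaches from about 0.35 to 0.775 m from the base axis. Payload 7.3 kg.
Tool frame: the origin (TCP) lies midway between the tips of the shut fingers; the grasp point (between the pads) lies 19 mm behind it (robot.grip_depth is the z of the grasp point in the tool frame, in m); z points along the fingers, y is the line along which they close (so a half turn about z gives the same grasp; the last joint's range is limited). The gripper opens to 92 mm and grips with 3 to 60 N. Pads are 19 mm wide; open, the fingers measure 130 mm over their backs; the gripper's body (75 mm by 190 mm) begins 47 mm behind the grasp point.
Start: joints at [1.08, 0.342, 1.524, -0, 1.275, -0.146], TCP at [0.177, 0.494, 0.227] pointing down, gripper open.
Joint ranges: [-2.53, 2.53], [-0.77, 2.02], [0.04, 2.7], [-1, 4.14], [0.28, 2.66], [-3.11, 3.11]. Speed limits (rad/s): [2.57, 2.57, 3.14, 3.14, 3.14, 3.14].

INTERFACE

Orientations are given as [roll, pitch, yaw] about the fixed x, y, z axes, in that order (R = Rz(yaw) Ry(pitch) Rx(roll)).
In Python, from cell import robot, viewer gives the robot as it stands.
- The arm moves only by the tool step_arm, never from a script. Its argument "increments" is a list of rows, each an object with "delta_pos": the shift along the tool's x, y, z in cm, a list of three; "dr": the turn, a rotation vector about the tool's x, y, z in degrees, a list of three; "fingers": the closure, from -1 (fully open) to 1 (shut), so that 0 is half open. In form: [{"delta_pos": [tx, ty, tz], "dr": [wx, wy, wz], "fingers": fingers}, ...]. A call has exactly 5 rows; each row is the pose to reach, as a shift and turn from the pose commanded when the call began, along the tool's axes at that moment; what a row does not reach only later rows make up. A row lasts 1/8 s, in which the tool goes at most 62.5 mm and 10.7 degrees, less where a joint would pass 70% of its speed; a pose out of reach is approached as far as the arm can. A call with a gripper value outside its range is refused whole. The fingers move at their own pace and stop on an object; "newtons" is the grip in N (left out, the last holds). Time passes only in rows, so rows that repeat a pose let the fingers close, or fill a call up. It gives the time, the measured TCP pose, the force, the opening and the grip force at its end, in the units of the state.
- robot.observe(): the state, without advancing time (a new reading comes with each control period).
- viewer.read_camera(name): name is "side" or "top" or "wrist"; returns the picture (384x512x3 uint8, red, green, blue); there is no depth.
- viewer.camera_params(name): a dict with "K" (3x3 intrinsics, pixels), "T" (4x4, takes a point from camera to world coordinates). Camera axes: x right, y down, z forward; pixel columns grow to the right and rows downward; lengths in m; the calibration is good to about 2 mm. A picture is of the moment at which its call begins: read the wrist's pose just before it. camera_params takes no time and is no camera call; for the wrist camera it gives the pose at the moment of the call.
- robot.hand_in(): hands the job in; it is judged then, once.
The state is a dict: "time": time; "qpos": joint angles; "qvel": joint speeds; "joint_efforts": joint torques, N m; "tool_pos": TCP position; "tool_rot": TCP orientation; "contact_force": force on the tool from outside, world axes, zero at the start; "torque": the same for the moment, N m; "opening": finger opening in m; "grip_force": force on a finger pad.
Only numpy, scipy, OpenCV 4.12 (cv2) and the standard library are available. Lean on these libraries where they do the work, as an engineer would, in place of code of your own. Each camera call takes 0.05 s, during which the arm holds its last target. There are 200 camera calls.

TASK

The magnifying lens on the indexing stand is over the middle bottle; bring it over the bottle with the green cap, one hole away. Hook a fingertip through the red pull ring from the robot's side, lift the spring index pin out of its hole, swing the arm one hole so that the lens stands over the green cap, let the pin drop fully home in that hole, and draw the finger clear. Only hook and push the ring, never pinch it, do not force it, and leave the bottles and everything else on the table where they stand.

Things in the scene. Friction and masses are not known exactly. Their poses are not given: they have to be found in the camera images.
- stand: Grey fixed stand, about 300 x 230 mm. Origin: on the vertical swing axis (the column), at the table surface; +x points roughly away from the robot (within 0.3 rad) to the middle one of three bottle places, z up. The places (8 mm high) are centred 160 mm from the axis, at -27, 0 and +27 degrees (counter-clockwise from above) from +x.
- pivot (a point): Point on the swing axis at the top of the aluminium index plate, 85 mm above the table. The plate (150 x 230 x 10 mm) reaches from 20 mm behind the axis to 130 mm in front (toward the robot); its five 14 mm holes lie 110 mm from the axis at -54, -27, 0, 27 and 54 degrees from the stand's -x. The arm's blue riser, 26 mm thick, stands on the axis up to 178 mm above the table.
- swing_arm (a joint): Angle of the blue swing arm about the column, rad, counter-clockwise from above positive; about 0 at the start (middle hole, middle bottle); the next holes are at +0.471 and -0.471 (27 degrees). Lens and ring are on opposite sides of the column, so they move to opposite sides. Light friction (0.1 N m): it stays where left. With the pin in a hole it is locked, with 2 mm play either way at the pin.
- index_pin (a joint): Lift of the spring index pin, m, upward: 0 = fully home in a hole, about 0.010 = resting on the plate between holes, above 0.011 = clear of the plate, 0.026 = hard upper stop. Its spring pushes it down (3 N at 0, 5 N at 0.016, plus 0.7 N weight). The round-ended 10 mm pin, if let down beside a hole, slides on the plate as the arm is pushed and drops in by itself.
- pull_ring: Red pull ring fixed on the pin's black knob; rises and swings with it. Origin: centre of its opening, about 157 mm above the table (pin home), 95 mm from the swing axis, robot's side. x: horizontal, from ring to swing axis; y: along its width; z up. Closed D-shaped loop of 8 mm bar, opening 52 wide x 50 mm high, leaning 30 degrees: top 29 mm nearer the column than its foot.
- ring_top (a point): Middle of the ring's straight top bar (centre of the 8 mm bar), 25 mm above and 15 mm beyond the ring's centre. A finger slanting 30 to 45 degrees off the vertical, tip pointing down and away from the robot toward the column, passes squarely through the opening, and its upper side then catches this bar when raised.
- knob (a point): Top centre of the black knob under the ring (27 mm across), on the pin's axis, 110 mm from the swing axis, about 130 mm above the table with the pin home. A 29 mm sleeve stands below it; the arm's front bar (24 mm wide) runs from there to the column with its top at 101 mm above the table.
- lens (a point): Centre of the underside of the round magnifying lens (72 mm across, black rim) at the end of the arm's upper boom, 160 mm from the swing axis, 153 mm above the table; 27 mm above the bottle caps.
- green_bottle: Dark brown bottle with a green cap, 68 mm across, 118 mm high, loose; it stands in the left or the right bottle place. Origin: centre of its underside.
- orange_bottle_a: Amber bottle with an orange cap, 68 x 118 mm, loose, in the middle bottle place. Origin: centre of its underside.
- orange_bottle_b: Amber bottle with an orange cap, 68 x 118 mm, loose, in the remaining bottle place. Origin: centre of its underside.
- scissors: Bystander: red-handled scissors lying on the table, 202 x 88 x 11 mm.
- marker: Bystander: blue felt marker lying on the table, 140 mm long, 16 mm thick.
- steel_cup: Bystander: steel cup, 65 mm across, 66 mm high.
- dropper: Bystander: white dropper bottle with a black tip, 21 mm across, 66 mm high.
- spare_cap: Bystander: gold screw cap lying on the table, 47 mm across, 19 mm high.
- scraper: Bystander: beige scraper lying on the table, 56 x 115 x 9 mm.
Mind the look-alikes: they are no part of the job. What is shaped like the orange_bottle_b but purple, turquoise or yellow is not meant.

How it is judged:
By the outcome, as a careful person would: the job done as asked, in the order asked, and still so for the second after the job is handed in, with the robot touching nothing.
It also fails if it takes over 48 s, if anything falls off the work surface, if the arm or the gripper's body presses on something with over 40 N, if the wrist force passes 120 N, or if a joint passes its speed limit or range.

## Working session

There is one attempt and no reset: what is moved stays moved. The work goes in short steps, Python scripts to look and compute and a tool call to move; the robot and the scene stay as the last step left them, time stands still between calls to the robot, and variables do not carry over. Pictures are saved under pics/ and viewed, at most 10 in all, crops included, and the job is handed in when it is done.

Besides the shell and the picture viewer there is one more tool, called after ">>>" as name([rows], argument=value, ...), one row to a line, values as JSON. step_arm: Moves the arm, as the interface text tells. Its arguments: {"type":"object","properties":{"increments":{"type":"array"},"newtons":{"type":"number"}},"required":["increments"]}

```bash
mkdir -p pics; ls; python3 - <<'E'
from cell import robot, viewer
import cv2, numpy as np
s=robot.observe(); print({k:np.round(v,3).tolist() for k,v in s.items()})
ims=[]
for n in("top","side"):
    im=viewer.read_camera(n); p=viewer.camera_params(n); print(n,np.round(p["K"],1).tolist(),np.round(p["T"],3).tolist())
    cv2.imwrite(f"pics/{n}0.png",im[:,:,::-1]); ims.append(im)
E
```

```text
pics
{'time': 0.0, 'qpos': [1.08, 0.343, 1.525, -0.0, 1.275, -0.146], 'qvel': [-0.002, 0.001, -0.002, 0.002, 0.001, 0.0], 'joint_efforts': [-0.0, -43.124, -24.422, 0.072, 0.056, -0.0], 'tool_pos': [0.177, 0.494, 0.226], 'tool_rot': [-3.14, -0.0, 2.797], 'contact_force': [-1.036, 0.429, -0.391], 'torque': [-0.012, 0.004, 0.039], 'grip_force': 0.0, 'opening': 0.092}
top [[412.8, 0.0, 257.5], [0.0, 412.8, 193.0], [0.0, 0.0, 1.0]] [[0.009, -0.998, 0.054, 0.558], [-1.0, -0.01, -0.014, 0.158], [0.015, -0.054, -0.998, 1.196], [0.0, 0.0, 0.0, 1.0]]
side [[361.5, 0.0, 254.2], [0.0, 361.5, 197.4], [0.0, 0.0, 1.0]] [[-0.994, -0.077, 0.084, 0.551], [-0.114, 0.626, -0.772, 0.836], [0.007, -0.776, -0.63, 0.664], [0.0, 0.0, 0.0, 1.0]]
```

View pics/top0.png

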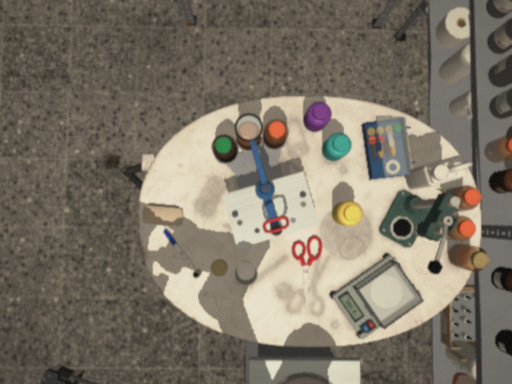

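View pics/side0.png

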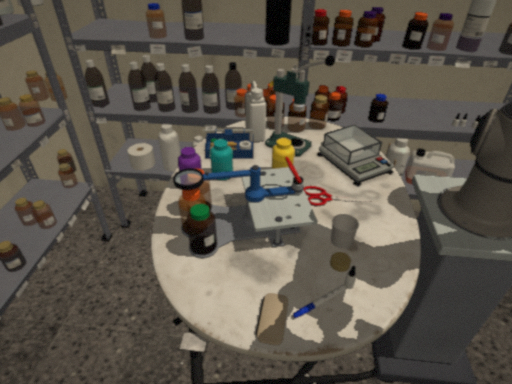

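The top view shows the lens at (249,128), the column at (264,188) and the pull ring at (276,225). The green cap at (224,147) is on the robot's left, +y, so the swing is +27° and the ring goes to −y. Red things that could be mistaken for the ring are the scissors handles (306,250), the orange caps (276,130) and the bottles on the far right. The ring is the one on the blue arm. I'll measure it next.

```bash
cat > h.py <<'E'
import cv2, numpy as np
from cell import robot, viewer
def ray(p,uv):
    d=p["T"][:3,:3]@np.linalg.solve(p["K"],[*uv,1.]); return p["T"][:3,3],d
def onz(p,uv,z):
    o,d=ray(p,uv); return o+d*(z-o[2])/d[2]
def tri(pa,ua,pb,ub):
    A=np.zeros((3,3));b=np.zeros(3);L=[]
    for p,u in((pa,ua),(pb,ub)):
        o,d=ray(p,u); d=d/np.linalg.norm(d); M=np.eye(3)-np.outer(d,d); A+=M;b+=M@o;L.append((M,o))
    x=np.linalg.solve(A,b); return x,[np.linalg.norm(M@(x-o)) for M,o in L]
def proj(p,X):
    q=p["K"]@(np.linalg.inv(p["T"])@[*X,1])[:3]; return q[:2]/q[2]
def blobs(im,lo,hi,box=None,amin=15):
    hsv=cv2.cvtColor(im,cv2.COLOR_RGB2HSV); h=hsv[...,0].astype(int); h0=lo[0]%180
    m=((h-h0)%180<=(hi[0]-lo[0]))&(hsv[...,1]>=lo[1])&(hsv[...,2]>=lo[2]); m=m.astype(np.uint8)
    if box: z=np.zeros_like(m);a,b,c,d=box;z[b:d,a:c]=m[b:d,a:c];m=z
    n,l,s,c=cv2.connectedComponentsWithStats(m)
    return [(s[i].tolist(),np.round(c[i],1).tolist()) for i in range(1,n) if s[i,4]>=amin]
E
python3 - <<'E'
from h import *
t=cv2.imread("pics/top0.png")[:,:,::-1].copy(); s=cv2.imread("pics/side0.png")[:,:,::-1].copy()
for nm,im,bx in(("top",t,(200,100,330,280)),("side",s,(150,130,340,270))):
    for c,lo,hi in(("red",(-8,130,60),(8,)),("green",(45,100,30),(80,)),("blue",(100,120,40),(120,))):
        print(nm,c,blobs(im,lo,hi,bx))
pt=viewer.camera_params("top")
g=cv2.resize(t[110:260,200:330],None,fx=4.5,fy=4,interpolation=cv2.INTER_CUBIC)
h=cv2.resize(s[140:260,160:340],None,fx=4,fy=4,interpolation=cv2.INTER_CUBIC)
g=cv2.resize(t[110:260,205:335],(520,600),interpolation=cv2.INTER_CUBIC)
cv2.imwrite("pics/c1.png",g[:,:,::-1]);cv2.imwrite("pics/c2.png",h[:,:,::-1])
E
```

```text
top red [([268, 121, 18, 17, 228], [276.3, 129.1]), ([263, 216, 25, 17, 141], [275.3, 224.5]), ([307, 236, 15, 29, 154], [313.4, 249.9]), ([292, 241, 13, 24, 122], [298.9, 252.1])]
top green [([215, 137, 17, 17, 220], [223.0, 144.7])]
top blue [([251, 144, 25, 74, 472], [263.3, 184.3])]
side red [([286, 158, 16, 25, 110], [293.8, 171.1]), ([196, 168, 8, 6, 26], [200.0, 170.2]), ([304, 186, 28, 20, 261], [317.7, 195.2]), ([183, 190, 7, 8, 15], [185.4, 194.3])]
side green [([190, 204, 20, 17, 289], [199.6, 211.8])]
side blue [([206, 130, 42, 27, 292], [225.0, 138.0]), ([234, 146, 18, 11, 121], [242.2, 153.0]), ([203, 168, 92, 33, 820], [251.4, 184.2])]
```

View pics/c1.png

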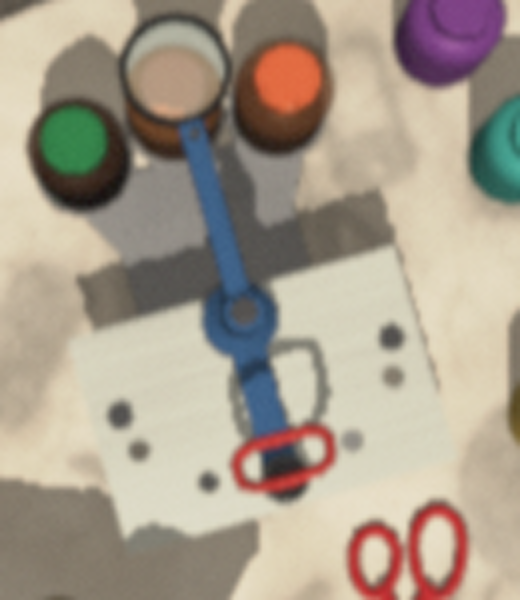

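The crop shows the ring on the black knob, with the straight top bar toward the column. The column is at full-image (265.8,187.5), and the plate holes lie on either side of it.

```bash
python3 - <<'E'
from h import *
pt=viewer.camera_params("top");ps=viewer.camera_params("side")
f=lambda u,v:(u/4+205,v/4+110)
A=onz(pt,f(243,310),.178);print("axis",A)
L=onz(pt,f(175,70),.158);print("lens",L,np.hypot(*(L-A)[:2]),np.degrees(np.arctan2(*(L-A)[1::-1])))
for q in((120,415),(208,482),(352,440),(391,337),(138,450),(393,376)):
    H=onz(pt,f(*q),.085);d=(A-H)[:2];print("hole",H,np.hypot(*d),np.degrees(np.arctan2(d[1],d[0])))
R,e=tri(pt,(275.3,224.5),ps,(293.8,171.1));d=(A-R)[:2];print("ring",R,e,np.hypot(*d),np.degrees(np.arctan2(d[1],d[0])))
G,e=tri(pt,(223,144.7),ps,(199.6,211.8));d=(G-A)[:2];print("green",G,e,np.hypot(*d),np.degrees(np.arctan2(d[1],d[0])))
K=onz(pt,f(240,345),.0);
R=onz(pt,(275.3,224.5),.157);d=(A-R)[:2];print("ringz",R,np.hypot(*d),np.degrees(np.arctan2(d[1],d[0])))
E
```

```text
axis [0.62687774 0.12273376 0.178     ]
lens [0.78053844 0.16645008 0.158     ] 0.15975833897791758 15.881002387604585
hole [0.56167807 0.20161669 0.085     ] 0.10234019039780773 -50.425005185385764
hole [0.51733069 0.14209831 0.085     ] 0.11124541973180725 -10.024571432483262
hole [0.54629781 0.04550016 0.085     ] 0.11161609753379571 43.7852620233578
hole [0.61591799 0.01943779 0.085     ] 0.10387576178884196 83.94354786765979
hole [0.5383322  0.18926716 0.085     ] 0.11075652249103837 -36.92131709080698
hole [0.58960234 0.01800664 0.085     ] 0.11116305655728702 70.40788880794457
ring [0.53457166 0.09707443 0.15360105] [np.float64(0.0007227406968778282), np.float64(0.0007227406968774863)] 0.09580612394802102 15.53491729944457
green [0.74221063 0.23396813 0.11753625] [np.float64(0.0004762862618127011), np.float64(0.00047628626181281787)] 0.16023345673150785 43.96365544151555
ringz [0.53536803 0.09726705 0.157     ] 0.09498726994832046 15.551629333067426
```

The geometry agrees with what was given: the ring is 95 mm from the axis, the green bottle is at 160 mm and +27.5°, and the holes are at 43.8° and −10° with the middle one at about 16.5°. Next is a planner that gives deltas in the tool frame.

```bash
cat > plan.py <<'E'
import numpy as np, sys
from scipy.spatial.transform import Rotation as Ro
from cell import robot
AX=np.array([.6269,.1227])
def pose(phi,a,p,lift=0,th=40,lat=0,r=.095):
    """phi deg arm azimuth; a mm past ring centre along finger; p mm toward top bar; lat mm along tool y"""
    f,t=np.radians([phi,th]); u=np.array([np.cos(f),np.sin(f),0]); k=np.array([0,0,1.])
    z=np.sin(t)*u-np.cos(t)*k; y=np.array([-np.sin(f),np.cos(f),0]); x=np.cross(y,z)
    C=np.array([*(AX-r*u[:2]),.157+lift/1000])
    return C+a/1e3*z-p/1e3*x+lat/1e3*y, Ro.from_matrix(np.c_[x,y,z])
def go(P,R=None,say=True):
    s=robot.observe(); p0=np.array(s["tool_pos"]); R0=Ro.from_euler("xyz",s["tool_rot"])
    R=R or R0
    d=R0.inv().apply(P-p0)*100; w=(R0.inv()*R).as_rotvec(degrees=True)
    print("t",round(s["time"],2),"tgt",np.round(P,4),"delta_cm",np.round(d,2),"dr",np.round(w,1),"F",np.round(s["contact_force"],1))
    return d,w
E
python3 - <<'E'
from plan import *
P,R=pose(16,-75,5); print(R.as_euler("xyz")); go(P,R)
go(np.array([.33,.29,.28]))
E
```

```text
[ 3.14159265  0.6981317  -2.86233997]
t 0.1 tgt [0.4929 0.0843 0.2177] delta_cm [-43.55 -27.87   0.88] dr [-12.5 -38.7 -34.2] F [0.2 0.2 0.2]
t 0.1 tgt [0.33 0.29 0.28] delta_cm [-21.26 -14.02  -5.37] dr [0. 0. 0.] F [0.2 0.2 0.2]
```

>>> step_arm([
  {"delta_pos":[-4.5,-3,-1.5],"dr":[-1,-3,-3],"fingers":1},
  {"delta_pos":[-9,-6,-3],"dr":[-2.5,-7.7,-6.8],"fingers":1},
  {"delta_pos":[-13.5,-9,-4],"dr":[-4,-11.5,-10],"fingers":1},
  {"delta_pos":[-18,-12,-4.5],"dr":[-5,-15,-13.5],"fingers":1},
  {"delta_pos":[-22.5,-14.5,-5],"dr":[-6,-19,-17],"fingers":1},
], newtons=10)

```text
time: 0.72
tool_pos: [0.3408, 0.2801, 0.2769]
tool_rot: [3.086, 0.345, 3.089]
contact_force: [0.6, -0.5, -0.1]
opening: 0.0462
grip_force: 0.0
```

```bash
python3 -c "
from plan import *
go(*pose(16,-75,5))"
```

```text
t 0.72 tgt [0.4929 0.0843 0.2177] delta_cm [-13.26 -19.35  10.  ] dr [ -6.4 -19.6 -17.1] F [ 0.6 -0.5 -0.1]
```

>>> step_arm([
  {"delta_pos":[-3,-4.2,2],"dr":[-1.3,-4,-3.5],"fingers":1},
  {"delta_pos":[-6,-8.5,4],"dr":[-2.6,-8,-7],"fingers":1},
  {"delta_pos":[-9,-13,6],"dr":[-4,-12,-10.5],"fingers":1},
  {"delta_pos":[-12,-17,8.5],"dr":[-5.2,-16,-14],"fingers":1},
  {"delta_pos":[-13.3,-19.4,10],"dr":[-6.4,-19.6,-17.1],"fingers":1},
])

```text
time: 1.35
tool_pos: [0.4586, 0.1373, 0.2296]
tool_rot: [3.08, 0.611, -2.934]
contact_force: [0.4, 1.2, 0.6]
opening: 0.0009
grip_force: 0.0
```

```bash
python3 - <<'E'
from plan import *
from h import *
go(*pose(16,-75,5))
pw=viewer.camera_params("wrist"); im=viewer.read_camera("wrist"); cv2.imwrite("pics/w1.png",im[:,:,::-1])
np.savez("w1.npz",**pw)
s=robot.observe(); print(s["opening"],s["tool_pos"],s["qpos"])
print("ring,tip pix",proj(pw,pose(16,0,0)[0]),proj(pw,s["tool_pos"]),blobs(im,(-8,130,60),(8,)))
E
```

```text
t 1.35 tgt [0.4929 0.0843 0.2177] delta_cm [-1.17 -6.02  1.91] dr [ 1.  -4.9 -3.4] F [0.4 1.2 0.6]
1.023248937055064e-05 [0.45879076 0.13672428 0.228437  ] [ 0.01156058 -0.02323352  2.15224825  0.40594803  0.45333297 -2.10815001]
ring,tip pix [182.43600093 209.28100636] [255.57674124 241.09527592] [([34, 0, 57, 53, 1245], [65.1, 26.1]), ([92, 0, 47, 48, 1098], [115.8, 23.6]), ([138, 171, 81, 71, 1492], [176.4, 198.0])]
```

View pics/w1.png

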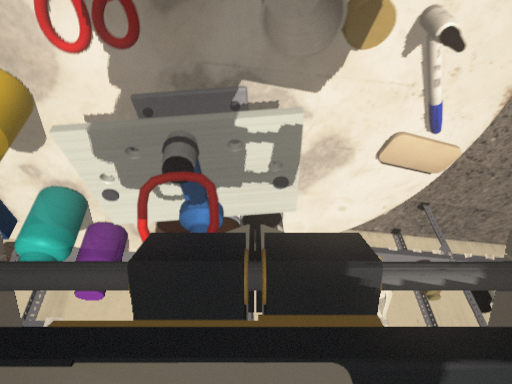

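The wrist view shows the ring at columns 138–218, centred at 178 against a predicted 182, so it sits about 2 mm further toward −y. The fingers are shut. I'll use a 34° tilt, which keeps joint 5 clear of its lower limit.

```bash
python3 -c "
from plan import *
go(*pose(16,-65,4,th=34,lat=-2))"
```

```text
t 1.4 tgt [0.5044 0.0855 0.2131] delta_cm [-1.87 -6.15  2.83] dr [ 1.3  1.1 -3. ] F [ 0.2  1.1 -0.7]
```

>>> step_arm([
  {"delta_pos":[-0.6,-2,0.5],"dr":[0.4,0.4,-1],"fingers":1},
  {"delta_pos":[-1.2,-4,1],"dr":[0.8,0.8,-2],"fingers":1},
  {"delta_pos":[-1.9,-6.1,1.5],"dr":[1.3,1.1,-3],"fingers":1},
  {"delta_pos":[-1.9,-6.1,2.8],"dr":[1.3,1.1,-3],"fingers":1},
  {"delta_pos":[-1.9,-6.1,2.8],"dr":[1.3,1.1,-3],"fingers":1},
])

```text
time: 2.02
tool_pos: [0.5026, 0.0885, 0.2134]
tool_rot: [3.136, 0.59, -2.871]
contact_force: [0.3, 0.2, -0.6]
opening: 0.0006
grip_force: 0.0
```

```bash
python3 - <<'E'
from plan import *
from h import *
go(*pose(16,-65,4,th=34,lat=-2))
go(*pose(16,24,4,th=34,lat=-2))
pw=viewer.camera_params("wrist"); im=viewer.read_camera("wrist"); cv2.imwrite("pics/w2.png",im[:,:,::-1])
print(np.round(robot.observe()["qpos"],2))
top=pose(16,0,0)[0]
u=np.array([np.cos(np.radians(16)),np.sin(np.radians(16)),0])
print("ring pts",proj(pw,top),proj(pw,top+.015*u+[0,0,.025]),proj(pw,top-.015*u-[0,0,.025]),blobs(im,(-8,130,60),(8,)))
E
```

```text
t 2.02 tgt [0.5044 0.0855 0.2131] delta_cm [-0.06 -0.34  0.07] dr [ 0.  -0.2 -0.4] F [ 0.3  0.2 -0.6]
t 2.02 tgt [0.5522 0.0992 0.1393] delta_cm [-0.1  -0.35  8.97] dr [ 0.  -0.2 -0.4] F [ 0.3  0.2 -0.6]
[-0.11  0.07  2.09  0.48  0.47 -2.33]
ring pts [254.34331006 200.90752203] [254.60831555 240.96081854] [254.08885748 162.44920817] [([106, 0, 51, 24, 651], [132.9, 11.0]), ([164, 0, 46, 22, 582], [187.3, 9.9]), ([203, 157, 95, 76, 2061], [249.7, 189.1]), ([254, 236, 2, 10, 19], [254.5, 240.3])]
```

View pics/w2.png

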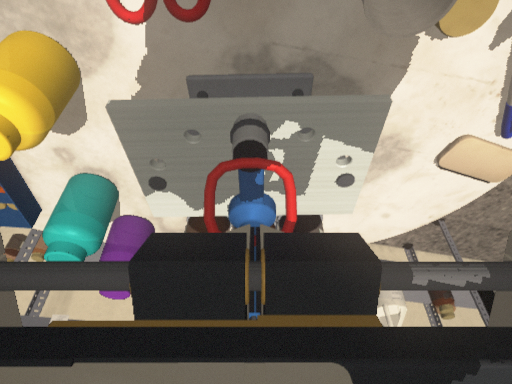

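The ring spans columns 203–298, centre 250.5, with its foot at row 161, which matches the plan with the −2 mm shift. Next I check the fingers' real width near the tip against the opening.

```bash
python3 - <<'E'
from plan import *
from h import *
pw=viewer.camera_params("wrist"); s=robot.observe(); p=np.array(s["tool_pos"]);R=Ro.from_euler("xyz",s["tool_rot"])
print(pw["K"][0,0],"cam in tool mm",np.round(R.inv().apply(pw["T"][:3,3]-p)*1e3,1), "axis in tool",np.round(R.inv().apply(pw["T"][:3,2]),2))
for z in(0,-20,-40,-66,-90):
    print(z,[np.round(proj(pw,p+R.apply(np.array([x,y,z])/1e3))).tolist() for x in(9.5,-9.5) for y in(-19,19)])
E
```

```text
318.4994457178869 cam in tool mm [  73.4   -0.9 -158.1] axis in tool [-0.27 -0.    0.96]
0 [[221.0, 227.0], [293.0, 227.0], [222.0, 259.0], [291.0, 259.0]]
-20 [[217.0, 243.0], [297.0, 243.0], [218.0, 278.0], [296.0, 278.0]]
-40 [[211.0, 263.0], [304.0, 263.0], [213.0, 303.0], [302.0, 303.0]]
-66 [[201.0, 301.0], [315.0, 301.0], [203.0, 348.0], [312.0, 349.0]]
-90 [[186.0, 357.0], [332.0, 357.0], [190.0, 413.0], [327.0, 413.0]]
```

The black blocks in the wrist view are wider than the fingers should be, so I'll check the finger shape from the side camera before entering.

```bash
python3 - <<'E'
from h import *
ps=viewer.camera_params("side"); im=viewer.read_camera("side"); s=robot.observe()
c=cv2.resize(im[90:220,210:380],None,fx=4.5,fy=4.5,interpolation=cv2.INTER_CUBIC)
cv2.imwrite("pics/s2.png",c[:,:,::-1]); q=proj(ps,s["tool_pos"]); print(q,(q-[210,90])*4.5)
E
```

```text
[309.02642588 148.94178868] [445.61891648 265.23804904]
```

View pics/s2.png

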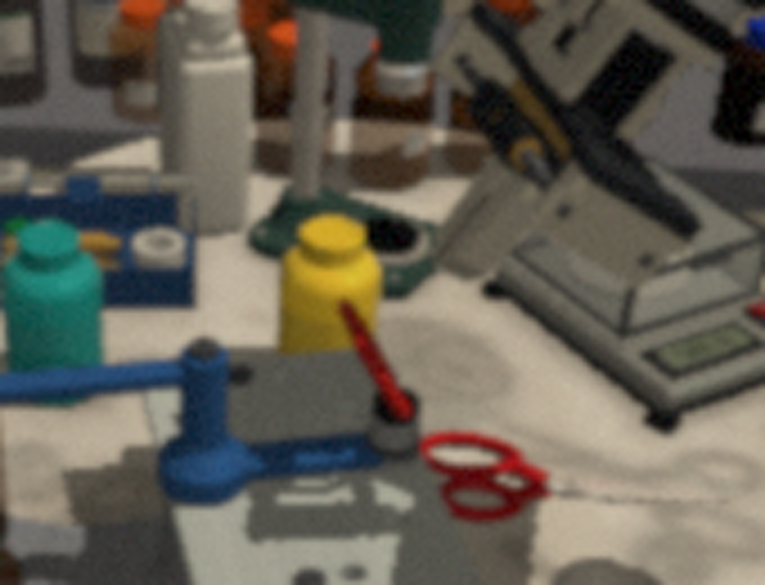

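The side view shows slim fingers, about 20 mm thick, with the tip at crop (450,265) where predicted, so the black blocks are the gripper body. I'll enter in two stages.

```bash
python3 -c "
from plan import *
go(*pose(16,-10,4,th=34,lat=-2))"
```

```text
t 2.12 tgt [0.5339 0.094  0.1675] delta_cm [-0.01 -0.35  5.64] dr [ 0.  -0.1 -0.3] F [-1.1 -0.9 -0.8]
```

>>> step_arm([
  {"delta_pos":[0,-0.35,0.5],"dr":[0,0,-0.3],"fingers":1},
  {"delta_pos":[0,-0.35,1.8],"dr":[0,0,-0.3],"fingers":1},
  {"delta_pos":[0,-0.35,3.2],"dr":[0,0,-0.3],"fingers":1},
  {"delta_pos":[0,-0.35,4.5],"dr":[0,0,-0.3],"fingers":1},
  {"delta_pos":[0,-0.35,5.6],"dr":[0,0,-0.3],"fingers":1},
])

```text
time: 2.75
tool_pos: [0.5348, 0.0931, 0.1673]
tool_rot: [3.141, 0.592, -2.864]
contact_force: [-0.8, -0.1, 1.6]
opening: 0.0002
grip_force: 0.0
```

```bash
python3 -c "
from plan import *
go(*pose(16,24,4,th=34,lat=-2))"
```

```text
t 2.75 tgt [0.5522 0.0992 0.1393] delta_cm [0.03 0.11 3.34] dr [-0.  -0.1 -0.1] F [-0.8 -0.1  1.6]
```

>>> step_arm([
  {"delta_pos":[0,0.1,0.7],"dr":[0,0,0],"fingers":1},
  {"delta_pos":[0,0.1,1.5],"dr":[0,0,0],"fingers":1},
  {"delta_pos":[0,0.1,2.3],"dr":[0,0,0],"fingers":1},
  {"delta_pos":[0,0.1,3.1],"dr":[0,0,0],"fingers":1},
  {"delta_pos":[0,0.1,3.1],"dr":[0,0,0],"fingers":1},
])

```text
time: 3.38
tool_pos: [0.5509, 0.0987, 0.1421]
tool_rot: [3.141, 0.592, -2.864]
contact_force: [0.5, 0.6, 0.8]
opening: 0.0002
grip_force: 0.0
```

```bash
python3 - <<'E'
from plan import *
from h import *
s=robot.observe();P=np.array(s["tool_pos"])
go(P+[0,0,.010])
ps=viewer.camera_params("side"); im=viewer.read_camera("side")
cv2.imwrite("pics/s3f.png",im[:,:,::-1])
print(blobs(im,(-8,130,60),(8,),(150,130,340,270)))
c=cv2.resize(im[100:220,230:360],None,fx=4.5,fy=4.5,interpolation=cv2.INTER_CUBIC)
cv2.imwrite("pics/s3.png",c[:,:,::-1])
E
```

```text
t 3.38 tgt [0.5509 0.0987 0.1521] delta_cm [-0.56  0.   -0.83] dr [0. 0. 0.] F [0.5 0.6 0.8]
[([286, 158, 15, 25, 79], [293.2, 171.4]), ([196, 168, 9, 6, 24], [200.1, 170.1]), ([303, 186, 29, 20, 268], [317.3, 195.3])]
```

View pics/s3.png

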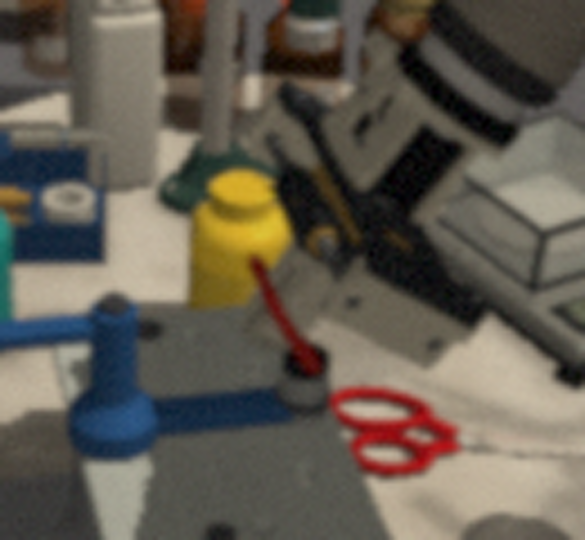

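The finger is through the opening, with its tip beyond the ring's near bar and no contact force. Lifting straight up now, where 1 cm is [-0.56, 0, -0.83].

>>> step_arm([
  {"delta_pos":[-0.2,0,-0.3],"dr":[0,0,0],"fingers":1},
  {"delta_pos":[-0.45,0,-0.66],"dr":[0,0,0],"fingers":1},
  {"delta_pos":[-0.7,0,-1.04],"dr":[0,0,0],"fingers":1},
  {"delta_pos":[-0.9,0,-1.33],"dr":[0,0,0],"fingers":1},
  {"delta_pos":[-1.01,0,-1.5],"dr":[0,0,0],"fingers":1},
])

```text
time: 4.05
tool_pos: [0.5502, 0.0987, 0.1604]
tool_rot: [3.141, 0.591, -2.863]
contact_force: [-1.7, -1.2, -4.6]
opening: 0.0005
grip_force: 2.1
```

>>> step_arm([
  {"delta_pos":[-0.05,0,-0.08],"dr":[0,0,0],"fingers":1},
  {"delta_pos":[-0.11,0,-0.17],"dr":[0,0,0],"fingers":1},
  {"delta_pos":[-0.17,0,-0.25],"dr":[0,0,0],"fingers":1},
  {"delta_pos":[-0.22,0,-0.33],"dr":[0,0,0],"fingers":1},
  {"delta_pos":[-0.22,0,-0.33],"dr":[0,0,0],"fingers":1},
])

```text
time: 4.68
tool_pos: [0.5504, 0.0987, 0.1645]
tool_rot: [3.141, 0.592, -2.863]
contact_force: [-4.8, -2.2, -4.2]
opening: 0.0002
grip_force: 3.5
```

>>> step_arm([
  {"delta_pos":[-0.17,0,-0.25],"dr":[0,0,0],"fingers":1},
  {"delta_pos":[-0.34,0,-0.5],"dr":[0,0,0],"fingers":1},
  {"delta_pos":[-0.51,0,-0.75],"dr":[0,0,0],"fingers":1},
  {"delta_pos":[-0.67,0,-1.0],"dr":[0,0,0],"fingers":1},
  {"delta_pos":[-0.67,0,-1.0],"dr":[0,0,0],"fingers":1},
])

```text
time: 5.3
tool_pos: [0.5504, 0.0987, 0.1767]
tool_rot: [3.141, 0.592, -2.863]
contact_force: [-4.8, -1.5, -6.4]
opening: 0.0001
grip_force: 3.9
```

```bash
python3 - <<'E'
from plan import *
from h import *
ps=viewer.camera_params("side"); im=viewer.read_camera("side"); cv2.imwrite("pics/s4f.png",im[:,:,::-1])
old=cv2.imread("pics/s3f.png")[:,:,::-1].copy()
for i in(old,im): print(blobs(i,(-8,130,60),(8,),(270,130,310,190)))
for l in(0,12,16,20):
  C=pose(16,0,0,lift=l)[0]; print(l,proj(ps,C))
print(robot.observe()["contact_force"],robot.observe()["tool_pos"])
E
```

```text
[([286, 158, 15, 25, 79], [293.2, 171.4]), ([303, 186, 7, 4, 19], [306.2, 187.5])]
[([288, 151, 14, 25, 90], [294.3, 164.1]), ([303, 186, 7, 4, 20], [306.2, 187.4])]
0 [293.20558464 169.78864302]
12 [293.57362404 165.73365957]
16 [293.69771097 164.3664949 ]
20 [293.82251159 162.991467  ]
[-5.28851601 -1.90483196 -5.65053953] [0.55043587 0.09869879 0.17664837]
```

The ring rose about 7 px, or roughly 20 mm, with 6 N on the tool. The pin is clear and still below its stop. Next is the swing about the column axis, with the finger turning along.

```bash
cat >> plan.py <<'E'
def rows(deltas,dz=0):
    s=robot.observe(); p0=np.array(s["tool_pos"]); R0=Ro.from_euler("xyz",s["tool_rot"]); a=np.array([*AX,0])
    for i,d in enumerate(deltas):
        Q=Ro.from_euler("z",d,degrees=True); P=a+Q.apply(p0-a)+[0,0,dz*(i+1)/len(deltas)/1e3]
        print(d,np.round(R0.inv().apply(P-p0)*100,2).tolist(),np.round((R0.inv()*Q*R0).as_rotvec(degrees=True),1).tolist())
E
python3 -c "
from plan import *
rows([1.5,4,7,10,12])"
```

```text
1.5 [-0.01, -0.21, 0.0] [-0.8, 0.0, -1.2]
4 [-0.03, -0.56, 0.02] [-2.2, 0.0, -3.3]
7 [-0.07, -0.97, 0.05] [-3.9, 0.0, -5.8]
10 [-0.13, -1.39, 0.09] [-5.6, 0.0, -8.3]
12 [-0.18, -1.66, 0.12] [-6.7, 0.0, -10.0]
```

>>> step_arm([
  {"delta_pos":[-0.01,-0.21,0],"dr":[-0.8,0,-1.2],"fingers":1},
  {"delta_pos":[-0.03,-0.56,0.02],"dr":[-2.2,0,-3.3],"fingers":1},
  {"delta_pos":[-0.07,-0.97,0.05],"dr":[-3.9,0,-5.8],"fingers":1},
  {"delta_pos":[-0.13,-1.39,0.09],"dr":[-5.6,0,-8.3],"fingers":1},
  {"delta_pos":[-0.18,-1.66,0.12],"dr":[-6.7,0,-10],"fingers":1},
])

```text
time: 5.98
tool_pos: [0.5569, 0.083, 0.1763]
tool_rot: [-3.141, 0.591, -2.651]
contact_force: [-6.7, -1.2, -6.2]
opening: 0.0006
grip_force: 4.5
```

```bash
cat > ang.py <<'E'
from plan import *
from h import *
def arm():
    pt=viewer.camera_params("top"); im=viewer.read_camera("top"); cv2.imwrite("pics/t_last.png",im[:,:,::-1])
    b=blobs(im,(100,120,40),(120,),(225,110,300,250)); print("blue",b)
    # boom axis: blue pixels beyond column, on plane z~.165
    hsv=cv2.cvtColor(im,cv2.COLOR_RGB2HSV); m=(abs(hsv[...,0].astype(int)-110)<=10)&(hsv[...,1]>=120)&(hsv[...,2]>=40)
    v,u=np.nonzero(m); X=np.array([onz(pt,q,.165) for q in zip(u,v) if 215<q[0]<300 and 110<q[1]<185])
    d=X[:,:2]-AX; r=np.hypot(*d.T); a=np.degrees(np.arctan2(d[:,1],d[:,0])); k=(r>.04)&(r<.12)
    print("boom az",np.mean(a[k]),k.sum())
E
python3 -c "
from ang import *
print(np.round(robot.observe()['qpos'],2)); 
t=cv2.imread('pics/top0.png')[:,:,::-1].copy()
arm(); s=robot.observe(); print(np.round(s['tool_pos'],4),s['contact_force'])
rows([3,6,9,12,14])"
```

```text
[-0.19  0.25  1.99  0.75  0.54 -2.83]
blue [([244, 147, 35, 69, 446], [262.3, 184.4])]
boom az 28.33559507657597 126
[0.5573 0.0825 0.1764] [-8.08233788 -2.32195968 -5.79817775]
3 [-0.02, -0.42, 0.01] [-1.7, -0.0, -2.5]
6 [-0.06, -0.84, 0.04] [-3.3, -0.0, -5.0]
9 [-0.12, -1.25, 0.08] [-5.0, -0.0, -7.5]
12 [-0.19, -1.66, 0.13] [-6.7, -0.0, -10.0]
14 [-0.25, -1.94, 0.17] [-7.8, -0.0, -11.6]
```

The arm follows: the boom is at 28.3°. But joint 6 is at −2.83, near its −3.11 limit, so for the rest of the arc I turn the finger only a little, translate it, and lower slightly to offset the skew.

```bash
cat >> plan.py <<'E'
def arc(ds,rs,zs):
    s=robot.observe(); p0=np.array(s["tool_pos"]); R0=Ro.from_euler("xyz",s["tool_rot"]); a=np.array([*AX,0])
    for d,r,z in zip(ds,rs,zs):
        P=a+Ro.from_euler("z",d,degrees=True).apply(p0-a)+[0,0,z/1e3]; Q=Ro.from_euler("z",r,degrees=True)
        print(d,np.round(R0.inv().apply(P-p0)*100,2).tolist(),np.round((R0.inv()*Q*R0).as_rotvec(degrees=True),1).tolist())
E
python3 -c "
from plan import *
arc([2,4,6,8,8],[1,2,3,3,3],[-.7,-1.5,-2.2,-3,-3])"
```

```text
2 [0.03, -0.28, 0.07] [-0.6, -0.0, -0.8]
4 [0.05, -0.56, 0.15] [-1.1, -0.0, -1.7]
6 [0.06, -0.84, 0.22] [-1.7, -0.0, -2.5]
8 [0.07, -1.12, 0.31] [-1.7, -0.0, -2.5]
8 [0.07, -1.12, 0.31] [-1.7, -0.0, -2.5]
```

>>> step_arm([
  {"delta_pos":[0.03,-0.28,0.07],"dr":[-0.6,0,-0.8],"fingers":1},
  {"delta_pos":[0.05,-0.56,0.15],"dr":[-1.1,0,-1.7],"fingers":1},
  {"delta_pos":[0.06,-0.84,0.22],"dr":[-1.7,0,-2.5],"fingers":1},
  {"delta_pos":[0.07,-1.12,0.31],"dr":[-1.7,0,-2.5],"fingers":1},
  {"delta_pos":[0.07,-1.12,0.31],"dr":[-1.7,0,-2.5],"fingers":1},
])

```text
time: 6.65
tool_pos: [0.5623, 0.0735, 0.1726]
tool_rot: [-3.141, 0.589, -2.599]
contact_force: [-11.2, -5.0, -5.7]
opening: 0.0005
grip_force: 6.5
```

```bash
python3 -c "
from ang import *
arm(); s=robot.observe(); print(np.round(s['qpos'],2),np.round(s['tool_pos'],4),np.round(s['contact_force'],1))
d=s['tool_pos'][:2]-AX; print(np.degrees(np.arctan2(-d[1],-d[0])))
im=viewer.read_camera('side');print(blobs(im,(-8,130,60),(8,),(265,130,325,187))); ps=viewer.camera_params('side')
for l in(0,12,16,20): print(l,proj(ps,pose(36,0,0,lift=l)[0]))
arc([2,4,6,7,7],[0]*5,[-.3,-.6,-1,-1,-1])"
```

```text
blue [([236, 149, 47, 66, 441], [261.6, 184.8])]
boom az 36.02419992087957 123
[-0.23  0.27  1.97  0.77  0.59 -2.93] [0.5623 0.0735 0.1726] [-11.4  -5.3  -6.3]
37.273064237226556
[([279, 146, 19, 22, 95], [289.6, 157.3])]
0 [287.82246879 162.735669  ]
12 [288.13577053 158.72966189]
16 [288.24137035 157.37941848]
20 [288.34756127 156.02161691]
2 [-0.01, -0.28, 0.04] [0.0, 0.0, 0.0]
4 [-0.03, -0.56, 0.1] [0.0, 0.0, 0.0]
6 [-0.06, -0.84, 0.16] [0.0, 0.0, 0.0]
7 [-0.08, -0.98, 0.18] [0.0, 0.0, 0.0]
7 [-0.08, -0.98, 0.18] [0.0, 0.0, 0.0]
```

>>> step_arm([
  {"delta_pos":[-0.01,-0.28,0.04],"dr":[0,0,0],"fingers":1},
  {"delta_pos":[-0.03,-0.56,0.1],"dr":[0,0,0],"fingers":1},
  {"delta_pos":[-0.05,-0.78,0.14],"dr":[0,0,0],"fingers":1},
  {"delta_pos":[-0.06,-0.87,0.16],"dr":[0,0,0],"fingers":1},
  {"delta_pos":[-0.06,-0.87,0.16],"dr":[0,0,0],"fingers":1},
])

```text
time: 7.38
tool_pos: [0.5667, 0.0667, 0.1707]
tool_rot: [3.141, 0.587, -2.599]
contact_force: [-16.3, -8.5, -6.3]
opening: 0.0006
grip_force: 9.4
```

```bash
python3 -c "
from ang import *
arm(); s=robot.observe(); print(np.round(s['qpos'],2),np.round(s['tool_pos'],4),np.round(s['contact_force'],1))
class V: 
  def read_camera(self,n): return cv2.imread('pics/top0.png')[:,:,::-1].copy()
  camera_params=staticmethod(viewer.camera_params)
import ang; ang.viewer=V(); ang.cv2.imwrite=lambda *a:0; print('start:'); arm()
im=viewer.read_camera('side');print(blobs(im,(-8,130,60),(8,),(265,130,325,187))); ps=viewer.camera_params('side')
for l in(0,10,12,16,20): print(l,proj(ps,pose(41,0,0,lift=l)[0]))
"
```

```text
blue [([232, 152, 53, 61, 440], [260.8, 184.5])]
boom az 41.54258967582059 130
[-0.24  0.28  1.96  0.77  0.6  -2.94] [0.5667 0.0667 0.1708] [-16.1  -9.4  -5.8]
start:
blue [([251, 144, 25, 74, 472], [263.3, 184.3])]
boom az 16.393750920550218 136
[([277, 145, 19, 22, 92], [287.4, 155.8])]
0 [285.89685678 161.18864534]
10 [286.14272487 157.86412549]
12 [286.19230662 157.1937029 ]
16 [286.29188279 155.84727784]
20 [286.39201301 154.49336122]
```

The boom is now at 41.5°, against 16.4° at the start, so it has gone +25.1° of 27°. The radial push has grown to 18 N, so I'll ease back 2 mm radially while going the last 2°.

```bash
python3 -c "
from plan import *
s=robot.observe();P=np.array(s['tool_pos']);a=np.array([*AX,0]);u=np.array([.743,.669,0])
for r,d in((1,0),(2,0),(2,1),(2,2)):
  go(a+Ro.from_euler('z',d,degrees=True).apply(P-a)-u*r/1e3)
"
```

```text
t 7.47 tgt [0.566  0.066  0.1708] delta_cm [ 0.08 -0.02 -0.05] dr [0. 0. 0.] F [-17.5  -9.1  -5.8]
t 7.47 tgt [0.5652 0.0653 0.1708] delta_cm [ 0.16 -0.04 -0.11] dr [0. 0. 0.] F [-17.5  -9.1  -5.8]
t 7.47 tgt [0.5662 0.0643 0.1708] delta_cm [ 0.14 -0.18 -0.09] dr [0. 0. 0.] F [-17.5  -9.1  -5.8]
t 7.47 tgt [0.5672 0.0633 0.1708] delta_cm [ 0.11 -0.32 -0.07] dr [0. 0. 0.] F [-17.5  -9.1  -5.8]
```

>>> step_arm([
  {"delta_pos":[0.08,-0.02,-0.05],"dr":[0,0,0],"fingers":1},
  {"delta_pos":[0.16,-0.04,-0.11],"dr":[0,0,0],"fingers":1},
  {"delta_pos":[0.14,-0.18,-0.09],"dr":[0,0,0],"fingers":1},
  {"delta_pos":[0.11,-0.3,-0.07],"dr":[0,0,0],"fingers":1},
  {"delta_pos":[0.11,-0.3,-0.07],"dr":[0,0,0],"fingers":1},
])

```text
time: 8.1
tool_pos: [0.5684, 0.0633, 0.1716]
tool_rot: [-3.14, 0.589, -2.599]
contact_force: [-12.0, -6.8, -6.9]
opening: 0.0005
grip_force: 7.1
```

```bash
python3 -c "
from ang import *
arm(); s=robot.observe(); print(np.round(s['qpos'],2),np.round(s['tool_pos'],4),np.round(s['contact_force'],1))
im=viewer.read_camera('side');print(blobs(im,(-8,130,60),(8,),(265,130,325,187))); ps=viewer.camera_params('side')
for l in(0,10,12,16,20): print(l,proj(ps,pose(43,0,0,lift=l)[0]))
go(np.array(s['tool_pos'])-[0,0,.01])
"
```

```text
blue [([231, 152, 54, 61, 442], [260.7, 184.8])]
boom az 44.12118798150063 132
[-0.25  0.29  1.96  0.77  0.6  -2.94] [0.5684 0.0633 0.1716] [-10.7  -7.   -5.3]
[([274, 144, 22, 21, 96], [285.9, 154.4])]
0 [285.06963381 160.59874407]
10 [285.30924009 157.27774748]
12 [285.35755818 156.60804799]
16 [285.45459558 155.26308793]
20 [285.55217166 153.91066166]
t 8.2 tgt [0.5684 0.0633 0.1616] delta_cm [ 0.56 -0.    0.83] dr [0. 0. 0.] F [-11.9  -6.3  -5.3]
```

The boom is at 44.1°, within about 0.5° of the hole at 43.4–43.8°. Lowering straight down.

>>> step_arm([
  {"delta_pos":[0.17,0,0.25],"dr":[0,0,0],"fingers":1},
  {"delta_pos":[0.34,0,0.5],"dr":[0,0,0],"fingers":1},
  {"delta_pos":[0.5,0,0.75],"dr":[0,0,0],"fingers":1},
  {"delta_pos":[0.67,0,1.0],"dr":[0,0,0],"fingers":1},
  {"delta_pos":[0.84,0,1.25],"dr":[0,0,0],"fingers":1},
])

```text
time: 8.82
tool_pos: [0.5685, 0.0633, 0.1568]
tool_rot: [-3.14, 0.59, -2.599]
contact_force: [-13.1, -6.5, -4.0]
opening: 0.0006
grip_force: 7.0
```

>>> step_arm([
  {"delta_pos":[0.11,0,0.16],"dr":[0,0,0],"fingers":1},
  {"delta_pos":[0.22,0,0.33],"dr":[0,0,0],"fingers":1},
  {"delta_pos":[0.34,0,0.5],"dr":[0,0,0],"fingers":1},
  {"delta_pos":[0.45,0,0.66],"dr":[0,0,0],"fingers":1},
  {"delta_pos":[0.45,0,0.66],"dr":[0,0,0],"fingers":1},
])

```text
time: 9.45
tool_pos: [0.5711, 0.0628, 0.151]
tool_rot: [-3.137, 0.594, -2.599]
contact_force: [-4.6, -4.4, -0.7]
opening: 0.0006
grip_force: 2.7
```

```bash
python3 -c "
from ang import *
arm(); s=robot.observe(); print(np.round(s['qpos'],2),np.round(s['tool_pos'],4),np.round(s['contact_force'],1))
im=viewer.read_camera('side');print(blobs(im,(-8,130,60),(8,),(265,130,325,187))); ps=viewer.camera_params('side')
for l in(0,10): print(l,proj(ps,pose(43.5,0,0,lift=l)[0]))
cv2.imwrite('pics/s5f.png',im[:,:,::-1])
"
```

```text
blue [([231, 152, 54, 60, 440], [260.2, 184.2])]
boom az 44.18303890369847 136
[-0.25  0.32  1.98  0.85  0.56 -3.03] [0.5711 0.0629 0.151 ] [-5.5 -3.2 -1.2]
[([275, 151, 20, 20, 88], [285.9, 160.2])]
0 [284.85795024 160.45395035]
10 [285.0959641  157.13382039]
```

The ring came down 5.8 px, about 17 mm, so it is past plate level. The remaining light contact also fits a home pin. I'll ease the finger off the top bar along +x and verify with the ring free.

>>> step_arm([
  {"delta_pos":[0.15,0,0],"dr":[0,0,0],"fingers":1},
  {"delta_pos":[0.3,0,0],"dr":[0.5,0,0.8],"fingers":1},
  {"delta_pos":[0.5,0,0],"dr":[1.1,0,1.7],"fingers":1},
  {"delta_pos":[0.6,0,0],"dr":[1.1,0,1.7],"fingers":1},
  {"delta_pos":[0.6,0,0],"dr":[1.1,0,1.7],"fingers":1},
])

```text
time: 10.18
tool_pos: [0.5656, 0.0614, 0.1465]
tool_rot: [3.142, 0.593, -2.636]
contact_force: [0.8, -0.8, 0.2]
opening: 0.0006
grip_force: 0.0
```

```bash
python3 -c "
from ang import *
arm(); s=robot.observe(); print(np.round(s['qpos'],2),np.round(s['tool_pos'],4),np.round(s['tool_rot'],3),np.round(s['contact_force'],1))
im=viewer.read_camera('side');print(blobs(im,(-8,130,60),(8,),(265,130,325,187)))
cv2.imwrite('pics/s6.png',cv2.resize(im[100:220,230:360],None,fx=4.5,fy=4.5,interpolation=cv2.INTER_CUBIC)[:,:,::-1])
"
```

```text
blue [([231, 153, 55, 60, 440], [260.9, 184.9])]
boom az 44.17170658213665 133
[-0.25  0.32  2.    0.86  0.53 -3.02] [0.5657 0.0613 0.1465] [ 3.142  0.593 -2.636] [0.4 0.8 0.4]
[([275, 151, 20, 20, 94], [285.8, 159.9])]
```

View pics/s6.png

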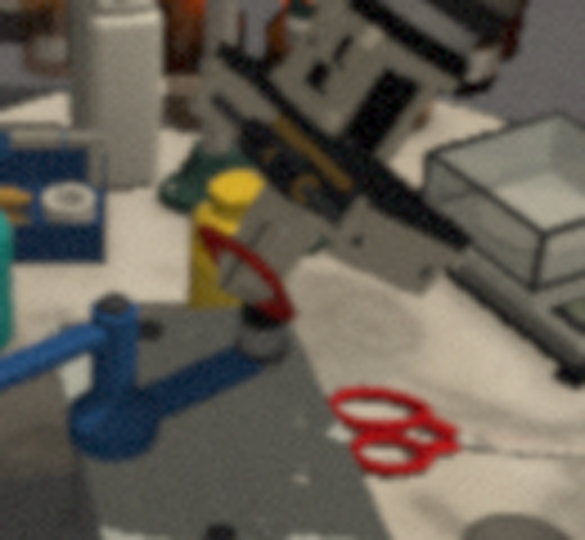

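With zero contact force the ring is unchanged, and the knob sits on its sleeve as it did at the start. Drawing the finger straight back out.

>>> step_arm([
  {"delta_pos":[0,0,-1],"dr":[0,0,0],"fingers":1},
  {"delta_pos":[0,0,-2.5],"dr":[0,0,0],"fingers":1},
  {"delta_pos":[0,0,-4.5],"dr":[0,0,0],"fingers":1},
  {"delta_pos":[0,0,-7],"dr":[0,0,0],"fingers":1},
  {"delta_pos":[0,0,-9.5],"dr":[0,0,0],"fingers":1},
])

```text
time: 10.9
tool_pos: [0.5183, 0.0351, 0.2267]
tool_rot: [-3.141, 0.593, -2.636]
contact_force: [0.2, -0.9, -0.3]
opening: 0.0002
grip_force: 0.0
```

>>> step_arm([
  {"delta_pos":[0,0,-2.5],"dr":[0,0,0],"fingers":1},
  {"delta_pos":[0,0,-5],"dr":[0,0,0],"fingers":1},
  {"delta_pos":[0,0,-7],"dr":[0,0,0],"fingers":1},
  {"delta_pos":[0,0,-7],"dr":[0,0,0],"fingers":1},
  {"delta_pos":[0,0,-7],"dr":[0,0,0],"fingers":1},
])

```text
time: 11.52
tool_pos: [0.4847, 0.0166, 0.2831]
tool_rot: [3.142, 0.592, -2.636]
contact_force: [0.3, 0.4, -0.9]
opening: 0.0005
grip_force: 0.0
```

```bash
python3 -c "
from ang import *
arm(); s=robot.observe(); print(np.round(s['tool_pos'],4),np.round(s['contact_force'],1))
im=viewer.read_camera('side');q=blobs(im,(-8,130,60),(8,),(265,130,325,187));print(q)
t=cv2.imread('pics/t_last.png')[:,:,::-1].copy();pt=viewer.camera_params('top');ps=viewer.camera_params('side')
b=blobs(t,(-8,130,60),(8,),(260,195,310,240));g=blobs(t,(45,100,30),(80,),(200,100,330,280));print(b,g)
print(tri(pt,b[0][1],ps,q[0][1]))
cv2.imwrite('pics/f1.png',np.hstack([cv2.resize(t[110:245,205:315],(380,466)),cv2.resize(im[110:240,170:290],(420,466))])[:,:,::-1])
"
```

```text
blue [([231, 152, 56, 60, 462], [261.2, 185.5])]
boom az 44.22577004917933 130
[0.4847 0.0168 0.2828] [-0.1 -0.6 -0.4]
[([275, 151, 20, 20, 98], [285.2, 160.9])]
[([281, 204, 21, 22, 139], [292.4, 214.4])] []
(array([0.55908899, 0.0539989 , 0.15356148]), [np.float64(0.0020236041767485676), np.float64(0.002023604176748529)])
```

View pics/f1.png

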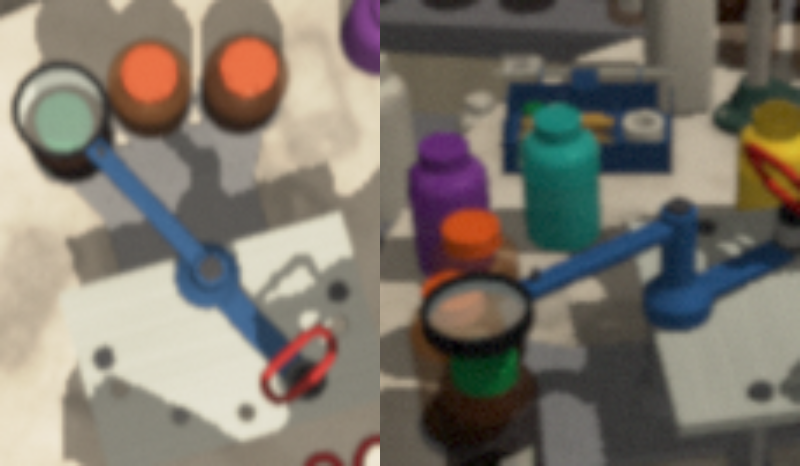

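The lens is over the green cap. The ring centre triangulates to z = 0.1536 m, the same as at the start, so the pin is fully home. The bottles stand in place and the finger is clear.

```bash
python3 -c "
from cell import robot
print(robot.hand_in())"
```

```text
the job is handed in; nothing more can be done
None
```

The job is handed in: the lens is over the green cap, the index pin is home in the next hole, and the finger is clear of the ring, at about 11.6 s of the 48 s allowed.

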